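# Send a brake pad down the rocker chute

### The job

Send the lined brake pad from the rack down the rocker chute into the receiving lane, and leave the bare backing plate standing in the rack. The pad stands on edge there, so first lay it flat on the cork mat, lining up, and let go; then take it across its width and set it down flat and lengthwise on the tray's rollers just in front of the stop plate. Let go and let its own weight tip the tray, so that the pad runs off and ends lying lining up in the lane against its end stop, and the tray swings back empty.

Things in the scene. Friction and masses are not known exactly. Their poses are not given: they have to be found in the camera images.
- brake_pad: Dark brake pad to send: 104 mm long (y), 50 wide (x), 16 thick (z), 0.26 kg. Origin: centre of the outer face of the 6 mm steel backing; lining 38 x 88 x 10 mm on +z. Starts on a long edge in one of the rack's two places, x up (origin 30 mm over the bench), backing to the rack's +y. Stood freely on edge it falls onto its lining; leaned over 20 degrees to the backing side, onto the backing.
- bare_plate: Bare steel backing plate without lining, 104 x 50 x 6 mm, on edge in the rack's other place (same axes as the pad; origin in the centre of the face towards the rack's +y). It stays there.
- pad_rack: Fixed rack, base plate 120 (x) x 112 (y) x 5 mm, origin under its centre on the bench. Two places, at y = +32 and -32 mm, each between four posts (6 mm thick, 34 mm high above the base, at x = +-38 mm, 25 mm apart in y); between the posts, at the middle of a part's length, fingers may reach down. Parts lift straight up out of it.
- mat: Fixed cork mat on the bench, on the robot's side of the rack, 120 (x) x 90 (y) x 3 mm, origin under its centre; the bench to its left is clear. The place to lay the pad down, lengthwise along x, and change hold. The vice's bolt lugs (15 mm high) lie just beyond its right edge.
- chute_stand: Fixed stand of the rocker chute with all it carries (tipping roller tray). Origin: centre of its foot on the bench, below the pivot, which lies 65 mm up, along y. Its x axis is the level direction of travel to the receiving lane.
- rocker (a joint): Tipping angle of the roller tray, rad: 0 at rest (tray leans 0.06 rad back, so a pad rolls back to the stop plate), 0.34 fully tipped (lip 0.28 rad down). A counterweight brings the empty tray back to 0 within about 2 s; a pad lying against the stop plate outweighs it.
- load_spot (a point): On the tipping tray: where the centre of the pad's underside belongs, at roller-top level, about 97 mm above the bench at rest. x: along the tray to the lip (lengthwise of the pad), y across, z up. Stop plate 54 mm behind it, 16 mm above the rollers; lip 91 mm ahead; rollers 90 mm wide; side rails 2 mm lower than the rollers; two guide pins 20 mm high at the sides 71 mm ahead.
- receiving_lane: Fixed receiving lane beyond the lip of the chute: five free rollers between two side plates 104 mm apart inside and 58 mm high, 130 mm long (x, direction of travel), roller tops falling from 52 to 35 mm above the bench, a rubber-faced end stop 59 mm ahead of the centre. Origin under its centre on the bench. The pad ends in it against the end stop.

How it is judged:
By the outcome, as a careful person would: the job done as asked, in the order asked, and still so for the second after the job is handed in, with the robot touching nothing.
It also fails if it takes over 54 s, if anything falls off the work surface, if the arm or the gripper's body presses on something with over 40 N, if the wrist force passes 120 N, or if a joint passes its speed limit or range.

### The arm

A 6-joint arm with a two-finger parallel gripper is mounted at the origin on a cart in front of the work surface, level with it; the furniture and walls round the work are solid. World frame = base frame: x ahead of the robot, y to its left, z up, the work surface at z = 0. Lengths are in m, angles in rad, forces in N, time in s.
With the tool pointing down it reaches from about 0.35 to 0.975 m from the base axis. Payload 4.9 kg.
Tool frame: the origin (TCP) lies midway between the tips of the shut fingers; the grasp point (between the pads) lies 19 mm behind it; z points along the fingers, y is the line along which they close (so a half turn about z gives the same grasp; the last joint's range is limited). The gripper opens to 85 mm and grips with 20 to 120 N. Pads are 22 mm wide; open, the fingers measure 114 mm over their backs; the gripper's body (76 mm by 85 mm) begins 54 mm behind the grasp point. The pads swing forward as they close: fully open they stand 13 mm farther back than shut.
Start: joints at [-1.354, 0.053, 1.613, -0, 1.476, -0.119], TCP at [0.206, -0.59, 0.231] pointing down, gripper open.
Joint ranges: [-3.01, 3.01], [-1.01, 2.22], [0.06, 2.58], [-1.02, 4.17], [0.09, 2.62], [-3.14, 3.14]. Speed limits (rad/s): [2.57, 2.57, 3.14, 3.14, 3.14, 3.14].

### API

Orientations are given as a unit quaternion [w, x, y, z].
In Python, from plant import manip gives the robot as it stands.
- The arm moves only by the tool carry_out, never from a script. Its argument "moves" is a list of rows, each a list of 7 numbers: the opening, from 0 (shut) to 1 (fully open), then the shift along the tool's x, y, z normalised to -1 to 1, where 1 is 0.4 m, then the turn, a rotation vector about the tool's x, y, z normalised to -1 to 1, where 1 is 0.5 rad. In form: [[grip, dx, dy, dz, rx, ry, rz], ...]. A call has 1 to 8 rows; each row is the pose to reach, as a shift and turn from the pose commanded when the call began, along the tool's axes at that moment; what a row does not reach only later rows make up. A row lasts 1/12 s, in which the tool goes at most 41.7 mm and 7.16 degrees, less where a joint would pass 70% of its speed; a pose out of reach is approached as far as the arm can. A call with a number of a shift or a turn outside -1 to 1 is refused whole. A call with a gripper value outside its range is refused whole. The fingers move at their own pace and stop on an object; the grip force is fixed at half the most. Time passes only in rows, so rows that repeat a pose let the fingers close. It gives the time, the measured TCP pose, the force and the opening at its end, in the units of the state.
- manip.state(): the state, without advancing time (a new reading comes with each control period).
- manip.grab_frame(name): name is "side" or "top" or "wrist"; returns the picture (420x560x3 uint8, red, green, blue); there is no depth.
- manip.camera_info(name): a dict with "intrinsics" (3x3 intrinsics, pixels), "extrinsics" (4x4, takes a point from world to camera coordinates). Camera axes: x right, y down, z forward; pixel columns grow to the right and rows downward; lengths in m; the calibration is good to about 2 mm. A picture is of the moment at which its call begins: read the wrist's pose just before it. camera_info takes no time and is no camera call; for the wrist camera it gives the pose at the moment of the call.
- manip.job_done(): hands the job in, once; it reports no verdict.
The state is a dict: "time": time; "joint_pos": joint angles; "joint_vel": joint speeds; "joint_efforts": joint torques, N m; "tool_pos": TCP position; "tool_rot": TCP orientation; "contact_force": force on the tool from outside, world axes, zero at the start; "ft_torque": the same for the moment, N m; "gripper_width": opening from 0.0 (shut) to 1.0 (fully open).
Only numpy, scipy, OpenCV 4.12 (cv2) and the standard library are available. Lean on these libraries where they do the work, as an engineer would, in place of code of your own. Each camera call takes 0.05 s, during which the arm holds its last target. There are 200 camera calls.

## Working session

There is one attempt and no reset: what is moved stays moved. The work goes in short steps, Python scripts to look and compute and a tool call to move; the robot and the scene stay as the last step left them, time stands still between calls to the robot, and variables do not carry over. Pictures are saved under pics/ and viewed, on a budget of 10 in all, crops included, one or two more only if the job needs it, and the job is handed in when it is done.

Besides the shell and the picture viewer there is one more tool, called after "Call:" in YAML: its name, and indented under it one key for each argument. carry_out: Moves the arm, as the interface text tells. Scaled input: -1 to 1 covers 0.4 m each way for a shift and 0.5 rad each way for a turn. Its arguments: {"type":"object","properties":{"moves":{"type":"array"}},"required":["moves"]}

```bash
ls; mkdir -p pics
python3 - <<'E'
from plant import manip
import cv2,numpy as np
print(manip.state())
for n in("side","top"):
    im=manip.grab_frame(n); cv2.imwrite(f"pics/{n}0.png",cv2.resize(im[:,:,::-1],(800,600),interpolation=cv2.INTER_CUBIC))
    i=manip.camera_info(n); print(n,i["intrinsics"],i["extrinsics"])
E
```

```text
pics
{'time': 0.0, 'joint_pos': array([-1.35396551e+00,  5.33808136e-02,  1.61430920e+00,  7.00858394e-06,
        1.47599628e+00, -1.18984477e-01]), 'joint_vel': array([ 1.63613296e-03,  6.22926722e-04, -1.43850705e-03, -2.06100827e-04,
       -6.61624452e-05,  9.28140052e-04]), 'joint_efforts': array([ 2.13524768e-04, -3.93682516e+01, -3.70176458e+01,  5.15123781e-05,
        7.19954580e-03,  1.02921396e-05]), 'tool_pos': array([ 0.20583712, -0.58946656,  0.23003909]), 'tool_rot': array([-1.04573693e-03,  9.85936114e-01,  1.67119368e-01, -4.77092366e-05]), 'contact_force': array([-0.27056996,  0.19058628, -0.35079267]), 'ft_torque': array([-0.01602266, -0.00642675,  0.0332876 ]), 'gripper_width': 1.002643750980234}
side [[485.68755638   0.         287.24133513]
 [  0.         485.68755638 201.05979934]
 [  0.           0.           1.        ]] [[ 0.99312856 -0.11469226 -0.02326691 -0.53196588]
 [-0.07919296 -0.51225345 -0.85517535  0.06516458]
 [ 0.08616344  0.85114164 -0.51781635  0.9526731 ]
 [ 0.          0.          0.          1.        ]]
top [[428.77532504   0.         277.9608691 ]
 [  0.         428.77532504 208.62607334]
 [  0.           0.           1.        ]] [[ 0.02838307 -0.99955613  0.00905178 -0.13676568]
 [-0.996427   -0.02901251 -0.07931907  0.54015729]
 [ 0.07954648 -0.00676812 -0.99680818  0.87713044]
 [ 0.          0.          0.          1.        ]]
```

View pics/side0.png

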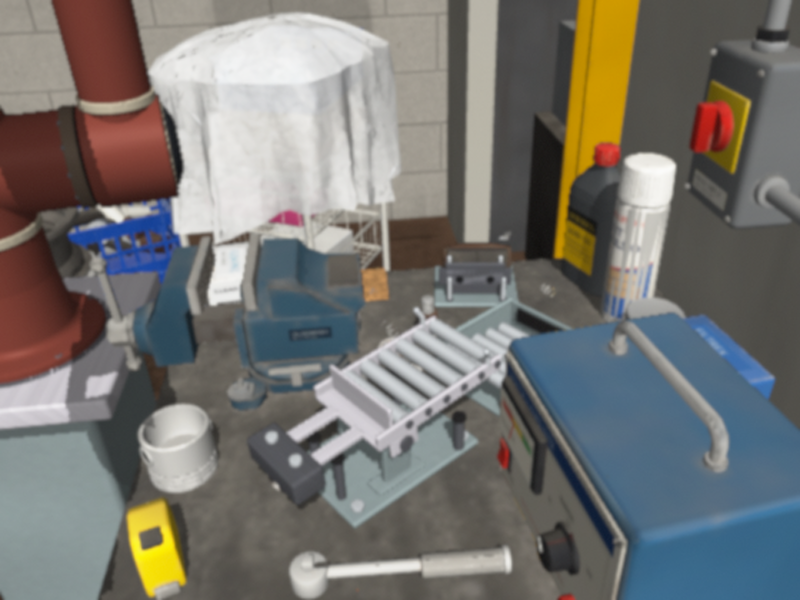

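View pics/top0.png

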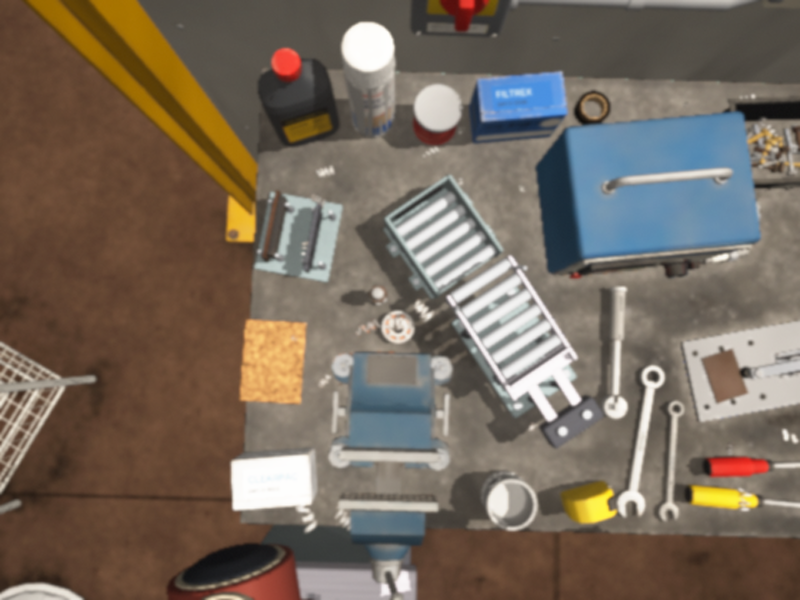

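Side view: vice, chute (stop plate near the vice, lane beyond) and rack at the far side. Top view (800 px scale): the rack is at (300,237) with one dark piece at (275,230) and another at (318,240). The mat is at (273,361), the chute runs from the counterweight (570,420) up-left to the lane at (443,235). Next I'll enlarge these areas.

Run:
```python
from plant import manip
import cv2,numpy as np
im=manip.grab_frame("top")[:,:,::-1]; cv2.imwrite("pics/topraw.png",im)
def crop(u0,v0,w,h,s):
    return cv2.resize(im[v0:v0+h,u0:u0+w],None,fx=s,fy=s,interpolation=cv2.INTER_CUBIC)
a=crop(165,120,80,80,4); b=crop(160,210,80,80,3.5); c=crop(262,118,160,200,3)
out=np.zeros((600,800,3),np.uint8); out[:320,:320]=a; out[320:600,:280]=b; out[:600,320:800]=c
cv2.imwrite("pics/crop1.png",out)
```

```text
(no output)
```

View pics/crop1.png

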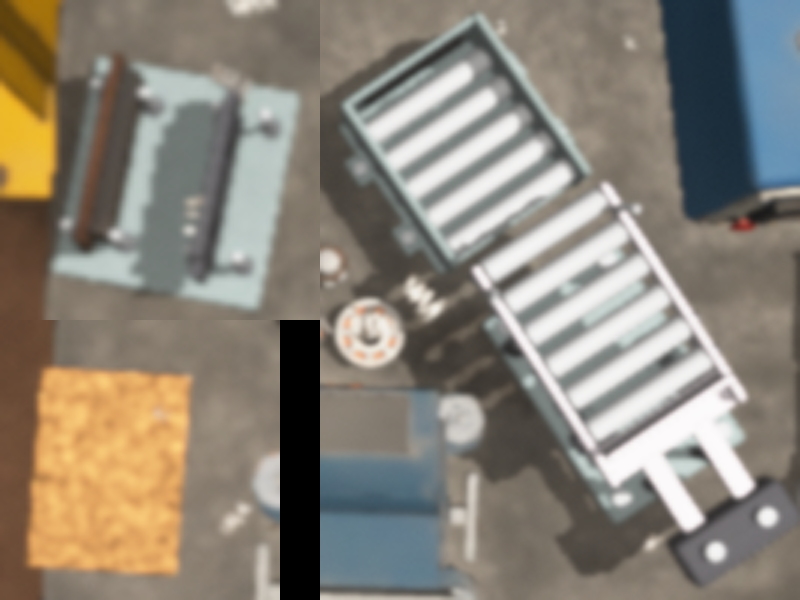

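The crop shows the rack base corners at (103,55), (298,95), (262,308) and (55,272). The mat corners are (42,368), (191,376), (178,573) and (28,567). The tray rails end at the lip (478,268)/(607,185) and at the rear (610,480)/(745,395). The left part in the rack looks like a brown plate with a shorter grey block on its right, so it is probably the pad. A wrist view will confirm that.

```bash
cat > h.py <<'E'
from plant import manip
import cv2,numpy as np
from scipy.spatial.transform import Rotation as R
def ray(info,uv,z):
    K=info["intrinsics"];T=info["extrinsics"]
    d=T[:3,:3].T@np.linalg.solve(K,[uv[0],uv[1],1]); c=-T[:3,:3].T@T[:3,3]
    return c+d*(z-c[2])/d[2]
def proj(info,p):
    K=info["intrinsics"];T=info["extrinsics"]; q=K@(T[:3,:3]@np.asarray(p,float)+T[:3,3]); return q[:2]/q[2]
def pose():
    s=manip.state(); return s["tool_pos"],R.from_quat(np.roll(s["tool_rot"],-1)),s
def delta(p,yaw_y=None,Rt=None):
    """shift and turn (normalised) to target TCP p, tool rotation Rt (scipy)"""
    t,r,s=pose(); d=r.inv().apply(np.array(p)-t)/.4
    w=(r.inv()*Rt).as_rotvec()/.5 if Rt is not None else np.zeros(3)
    return np.round(d,4),np.round(w,3)
def down(a):
    """tool pointing down, tool x at world angle a"""
    x=[np.cos(a),np.sin(a),0];z=[0,0,-1];return R.from_matrix(np.array([x,np.cross(z,x),z]).T)
E
python3 - <<'E'
from h import *
i=manip.camera_info("top"); np.set_printoptions(precision=4,suppress=True)
f={'rack':(lambda X,Y:(165+X/4-.4,120+Y/4-.4),.005,[(103,55),(298,95),(262,308),(55,272)]),
'mat':(lambda X,Y:(160+X/3.5-.35,210+(Y-320)/3.5-.35),.003,[(42,368),(191,376),(178,573),(28,567)]),
'lane':(lambda X,Y:(262+(X-320)/3-.33,118+Y/3-.33),.058,[(345,103),(480,15),(590,178),(443,268)]),
'lip':(lambda X,Y:(262+(X-320)/3-.33,118+Y/3-.33),.100,[(478,268),(607,185)]),
'rear':(lambda X,Y:(262+(X-320)/3-.33,118+Y/3-.33),.095,[(610,480),(745,395)]),
'L':(lambda X,Y:(165+X/4-.4,120+Y/4-.4),.055,[(118,58),(83,245)]),
'Rr':(lambda X,Y:(165+X/4-.4,120+Y/4-.4),.055,[(235,90),(202,275)])}
for k,(g,z,ps) in f.items():
    P=np.array([ray(i,g(*p),z) for p in ps]); print(k,P[:,:2].tolist() and P[:,:2].round(4).tolist(),"mean",P.mean(0)[:2]); 
    d=np.diff(P[:,:2],axis=0); print("   len",np.linalg.norm(d,axis=1),"ang",np.arctan2(d[:,1],d[:,0]))
t,r,s=pose(); w=manip.camera_info("wrist"); T=w["extrinsics"]; c=-T[:3,:3].T@T[:3,3]
print("cam in tool",r.inv().apply(c-t),"fwd",r.inv().apply(T[2,:3]),"right",r.inv().apply(T[0,:3]),w["intrinsics"][0]); print("toolx",r.apply([1,0,0]))
E
```

```text
rack [[0.703, 0.0728], [0.6843, -0.0333], [0.5681, -0.0182], [0.5842, 0.0932]] mean [0.6349 0.0286]
   len [0.1078 0.1172 0.1125] ang [-1.7456  3.0122  1.4271]
mat [[0.5073, 0.1043], [0.505, 0.0135], [0.3861, 0.0166], [0.3872, 0.1069]] mean [0.4464 0.0603]
   len [0.0908 0.1189 0.0904] ang [-1.5957  3.1159  1.5588]
lane [[0.656, -0.1015], [0.7197, -0.1917], [0.6097, -0.2686], [0.5457, -0.1706]] mean [ 0.6328 -0.1831]
   len [0.1104 0.1342 0.117 ] ang [-0.9566 -2.5321  2.1491]
lip [[0.5428, -0.1903], [0.5987, -0.2721]] mean [ 0.5708 -0.2312]
   len [0.0991] ang [-0.9709]
rear [[0.4106, -0.2775], [0.4668, -0.3632]] mean [ 0.4387 -0.3204]
   len [0.1024] ang [-0.9902]
L [[0.6891, 0.0548], [0.5922, 0.0683]] mean [0.6406 0.0615]
   len [0.0978] ang [3.0034]
Rr [[0.6743, -0.0056], [0.5787, 0.0075]] mean [0.6265 0.0009]
   len [0.0965] ang [3.0062]
cam in tool [ 0.0723  0.0003 -0.1426] fwd [-0.2859 -0.0003  0.9583] right [-0.0007  1.      0.0001] [334.2238   0.     279.7118]
toolx [0.9441 0.3296 0.0002]
```

Call:
carry_out:
  moves:
    - [0.5,0,0,-0.2,0,0,0.2]
    - [0.5,0.1,-0.07,-0.25,0,0,0.5]
    - [0.5,0.2,-0.14,-0.25,0,0,0.8]
    - [0.5,0.3,-0.21,-0.25,0,0,0.94]
    - [0.5,0.4,-0.28,-0.25,0,0,0.94]
    - [0.5,0.5,-0.35,-0.25,0,0,0.94]
    - [0.5,0.6,-0.42,-0.25,0,0,0.94]
    - [0.5,0.67,-0.48,-0.25,0,0,0.94]

```text
time: 0.82
tool_pos: [0.3653, -0.3654, 0.3306]
tool_rot: [0.0, 0.998, -0.067, 0.0]
contact_force: [1.7, -0.2, 0.9]
gripper_width: 0.5
```

Run:
```python
from h import *
print(pose()[0],delta([.635,.03,.22],Rt=down(-.136)))
```

```text
[ 0.3653266  -0.36544693  0.33064801] (array([ 0.5353, -1.0702,  0.2767]), array([ 0.   , -0.001,  0.003]))
```

Call:
carry_out:
  moves:
    - [0.5,0.4,-0.9,0,0,0,0]
    - [0.5,0.4,-0.9,0,0,0,0]
    - [0.5,0.4,-0.9,0,0,0,0]
    - [0.5,0.4,-0.9,0,0,0,0]
    - [0.5,0.4,-0.9,0,0,0,0]
    - [0.5,0.4,-0.9,0,0,0,0]
    - [0.5,0.4,-0.9,0,0,0,0]
    - [0.5,0.4,-0.9,0,0,0,0]

```text
time: 1.48
tool_pos: [0.5401, -0.0814, 0.3305]
tool_rot: [0.0, 0.998, -0.067, -0.0]
contact_force: [0.4, -0.7, 1.0]
gripper_width: 0.501
```

Run:
```python
from h import *
print(pose()[0],delta([.635,.03,.22],Rt=down(-.136)))
```

```text
[ 0.54005042 -0.08135627  0.33051794] (array([ 0.1981, -0.3076,  0.2763]), array([0.   , 0.   , 0.004]))
```

Call:
carry_out:
  moves:
    - [0.5,0.16,-0.24,0.25,0,0,0]
    - [0.5,0.16,-0.24,0.25,0,0,0]
    - [0.5,0.16,-0.24,0.25,0,0,0]
    - [0.5,0.16,-0.24,0.25,0,0,0]
    - [0.5,0.16,-0.24,0.25,0,0,0]
    - [0.5,0.16,-0.24,0.25,0,0,0]
    - [0.5,0.16,-0.24,0.25,0,0,0]

```text
time: 2.07
tool_pos: [0.6158, 0.0027, 0.2314]
tool_rot: [0.0, 0.998, -0.067, 0.0]
contact_force: [-0.5, 0.5, 0.2]
gripper_width: 0.499
```

Run:
```python
from h import *
print(pose()[0]); i=manip.camera_info("wrist"); im=manip.grab_frame("wrist")[:,:,::-1]
np.savez("w1.npz",**i)
cv2.imwrite("pics/w1.png",cv2.resize(im,(800,600),interpolation=cv2.INTER_CUBIC))
for z,y in((.055,.0615),(.055,.001)): print(proj(i,[.635,y,z])*1.4286)
```

```text
[0.61578898 0.00269616 0.23136303]
[308.90419798 251.85280206]
[397.46796152 239.88048329]
```

View pics/w1.png

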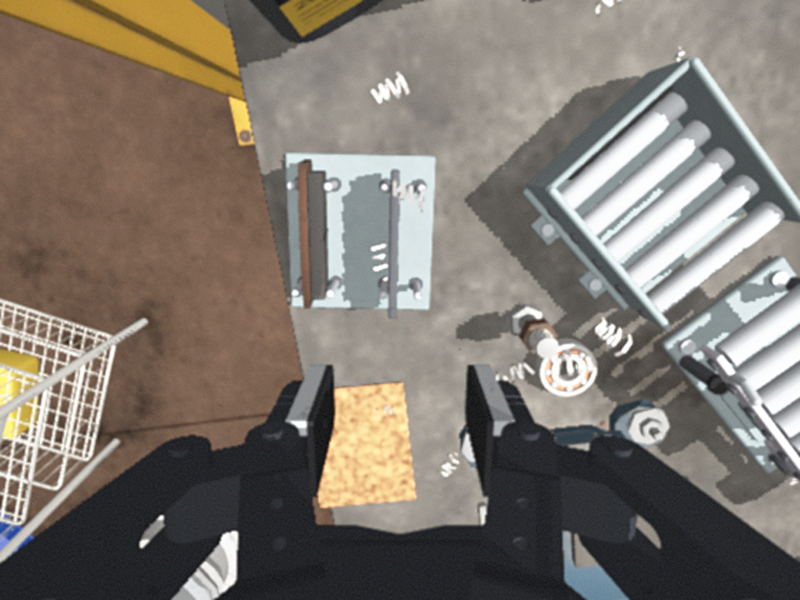

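The wrist view settles it. The left part is the pad: its brown backing top edge runs (307,162)-(308,304), with the dark lining to the right of it, so the backing faces +y. The thin grey part at (394,245) is the bare plate. The rack base corners are (287,154), (436,156), (431,309) and (289,307). The mat is at (367,445).

Run:
```python
from h import *
i=dict(np.load("w1.npz")); f=560/800
def show(n,ps,z):
    P=np.array([ray(i,np.array(p)*f-.15,z)[:2] for p in ps]); print(n,P.round(4).tolist(),"mean",P.mean(0).round(4),"ang",np.arctan2(*(P[0]-P[-1])[::-1]))
show("back",[(305,162),(308,304)],.055); show("lining right top",[(325,172),(325,298)],.049)
show("plate",[(394,170),(393,318)],.055); show("rack",[(287,154),(436,156),(431,309),(289,307)],.005)
show("mat",[(333,387),(403,382),(415,498),(320,507)],.003)
c,s=np.cos(-.136),np.sin(-.136)
C=np.array([.635,.029])
print("pad centre expected",C+32*.001*np.array([-s,c]))
print(pose()[0],delta([.64,.058,.12],Rt=down(-.136)))
```

```text
back [[0.693, 0.0531], [0.5989, 0.0692]] mean [0.6459 0.0611] ang -0.1696373522148032
lining right top [[0.6851, 0.0424], [0.6, 0.0578]] mean [0.6426 0.0501] ang -0.179659252332891
plate [[0.6804, -0.0028], [0.5807, 0.0118]] mean [0.6305 0.0045] ang -0.14546635411030553
rack [[0.7012, 0.0747], [0.685, -0.0343], [0.5674, -0.0168], [0.5846, 0.0969]] mean [0.6346 0.0301] ang -0.18867073734136713
mat [[0.5084, 0.0745], [0.505, 0.0144], [0.3865, 0.0191], [0.3886, 0.1079]] mean [0.4471 0.054 ] ang -0.27222181016983715
pad centre expected [0.6393386  0.06070452]
[0.61608004 0.00228755 0.23231623] (array([ 0.0399, -0.1461,  0.2808]), array([ 0.001, -0.004,  0.002]))
```

Run:
```python
from h import *
i=dict(np.load("w1.npz")); f=.7
for p in [(333,185),(292,184),(332,286),(385,185),(420,187),(384,287),(419,289)]: print(p,ray(i,np.array(p)*f-.15,.039).round(4))
print(delta([.6415,.0580,.09],Rt=down(-.15)))
```

```text
(333, 185) [0.6758 0.04   0.039 ]
(292, 184) [0.6802 0.0677 0.039 ]
(332, 286) [0.6056 0.0532 0.039 ]
(385, 185) [0.671  0.0049 0.039 ]
(420, 187) [ 0.6665 -0.0187  0.039 ]
(384, 287) [0.5998 0.0159 0.039 ]
(419, 289) [ 0.5948 -0.0091  0.039 ]
(array([ 0.0435, -0.1467,  0.3558]), array([ 0.001, -0.004,  0.03 ]))
```

Call:
carry_out:
  moves:
    - [0.5,0.0445,-0.148,0.1,0,0,0.02]
    - [0.5,0.0445,-0.148,0.2,0,0,0.02]
    - [0.5,0.0445,-0.148,0.3,0,0,0.02]
    - [0.5,0.0445,-0.148,0.35,0,0,0.02]
    - [0.5,0.0445,-0.148,0.35,0,0,0.02]

```text
time: 2.53
tool_pos: [0.6359, 0.059, 0.0829]
tool_rot: [0.0, 0.997, -0.072, -0.007]
contact_force: [-1.8, -0.5, -2.5]
gripper_width: 0.501
```

Run:
```python
from h import *
print(pose()[0],delta([.642,.0585,.022],Rt=down(-.145))); i=manip.camera_info("wrist"); im=manip.grab_frame("wrist")[:,:,::-1]
np.savez("w2.npz",**i); cv2.imwrite("pics/w2.png",im)
for p in([.6425,.0585,.055],[.642+.05,.0515,.055]): print(proj(i,p))
```

```text
[0.63590313 0.05899954 0.08288231] (array([ 0.0173, -0.0012,  0.152 ]), array([0.003, 0.027, 0.   ]))
[278.12343354 235.46714849]
[277.4825884 142.3113628]
```

View pics/w2.png

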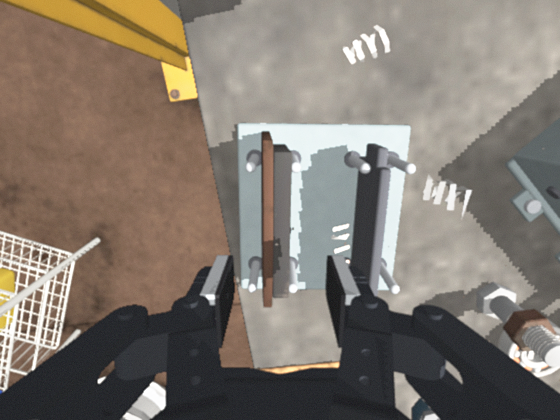

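The wrist view at 0.083 m shows the fingers (inner edges at columns 232 and 328) centred on the pad (columns 262-292). I'll go down and grip.

Call:
carry_out:
  moves:
    - [0.5,0.018,0.0,0.05,0,0.02,0]
    - [0.5,0.018,0.0,0.12,0,0.02,0]
    - [0.5,0.018,0.0,0.152,0,0.02,0]
    - [0.5,0.018,0.0,0.152,0,0.02,0]
    - [0.1,0.018,0.0,0.152,0,0.02,0]
    - [0.1,0.018,0.0,0.152,0,0.02,0]
    - [0.1,0.018,0.0,0.152,0,0.02,0]
    - [0.1,0.018,0.0,0.152,0,0.02,0]

```text
time: 3.25
tool_pos: [0.6508, 0.0591, 0.0334]
tool_rot: [-0.001, 0.997, -0.072, 0.008]
contact_force: [0.2, 2.7, 6.4]
gripper_width: 0.166
```

Run:
```python
from h import *
print(pose()[2])
```

```text
{'time': 3.25, 'joint_pos': array([-2.34576770e-02,  2.97403561e-01,  1.68714584e+00,  4.22666671e-04,
        1.14165884e+00,  1.69170723e+00]), 'joint_vel': array([ 0.00101769, -0.00138494, -0.00071861, -0.00397065, -0.00124365,
       -0.00068262]), 'joint_efforts': array([ -2.21114404, -41.28917813, -29.14965212,  -0.97020742,
        -0.04854747,  -0.0646955 ]), 'tool_pos': array([0.6507754 , 0.05905939, 0.0333803 ]), 'tool_rot': array([-5.67275461e-04,  9.97360080e-01, -7.22057093e-02,  7.67360397e-03]), 'contact_force': array([0.19357914, 2.66331184, 6.42708769]), 'ft_torque': array([ 0.68406588, -0.02175397, -0.07274771]), 'gripper_width': 0.1661365785052769}
```

Call:
carry_out:
  moves:
    - [0.5,0,0,0,0,0,0]
    - [0.5,0,0,0,0,0,0]
    - [0.5,0,0,0,0,0,0]
    - [0.5,-0.015,0,0.015,0,-0.03,0]
    - [0.5,-0.015,0,0.028,0,-0.03,0]
    - [0.5,-0.015,0,0.028,0,-0.03,0]

```text
time: 3.75
tool_pos: [0.6408, 0.0591, 0.0163]
tool_rot: [0.0, 0.997, -0.072, -0.004]
contact_force: [-0.4, -0.1, -0.2]
gripper_width: 0.497
```

Call:
carry_out:
  moves:
    - [0.05,0,0,0,0,0,0]
    - [0.05,0,0,0,0,0,0]
    - [0.05,0,0,0,0,0,0]
    - [0.05,0,0,0,0,0,0]
    - [0.05,0,0,0,0,0,0]

```text
time: 4.17
tool_pos: [0.6428, 0.0607, 0.0185]
tool_rot: [-0.002, 0.997, -0.072, -0.002]
contact_force: [2.5, 5.2, -2.3]
gripper_width: 0.169
```

Call:
carry_out:
  moves:
    - [0.05,0,0,-0.08,0,0,0]
    - [0.05,0,0,-0.18,0,0,0]
    - [0.05,-0.04,0.01,-0.27,0,0,0]
    - [0.05,-0.14,0.04,-0.28,0,0,-0.1]
    - [0.05,-0.24,0.07,-0.28,0,0,-0.25]
    - [0.05,-0.34,0.1,-0.28,0,0,-0.25]
    - [0.05,-0.44,0.125,-0.28,0,0,-0.25]
    - [0.05,-0.475,0.135,-0.28,0,0,-0.25]

```text
time: 4.83
tool_pos: [0.4414, 0.033, 0.1287]
tool_rot: [-0.0, 1.0, -0.01, -0.006]
contact_force: [0.5, -0.4, -4.0]
gripper_width: 0.174
```

Call:
carry_out:
  moves:
    - [0.05,0,0,0,-0.2,0,0]
    - [0.05,0,0,0,-0.45,0,0]
    - [0.05,0,0,0,-0.7,0,0]
    - [0.05,0,0,0,-0.95,0,0]
    - [0.05,0,0,0,-1,0,0]
    - [0.05,0,0,0,-1,0,0]

```text
time: 5.33
tool_pos: [0.4463, 0.0343, 0.1298]
tool_rot: [0.247, 0.969, -0.007, -0.006]
contact_force: [0.4, 0.2, -3.3]
gripper_width: 0.176
```

Run:
```python
from h import *
t,r,s=pose(); print(t,r.as_matrix().round(3),s["gripper_width"])
RT=down(-.02)*R.from_rotvec([-.5,0,0])
print(delta([.4465,.0345,.035],Rt=RT),delta([.4465,.0345,.019],Rt=RT))
cv2.imwrite("pics/s3.png",cv2.resize(manip.grab_frame("side")[150:290,190:400,::-1],None,fx=3.5,fy=3.5,interpolation=cv2.INTER_CUBIC))
```

```text
[0.44634246 0.03432165 0.12982561] [[ 1.    -0.01  -0.015]
 [-0.016 -0.878 -0.478]
 [-0.009  0.478 -0.878]] 0.1759084597033318
(array([ 0.0025, -0.1137,  0.208 ]), array([-0.003,  0.012,  0.015])) (array([ 0.0028, -0.1328,  0.2431]), array([-0.003,  0.012,  0.015]))
```

View pics/s3.png

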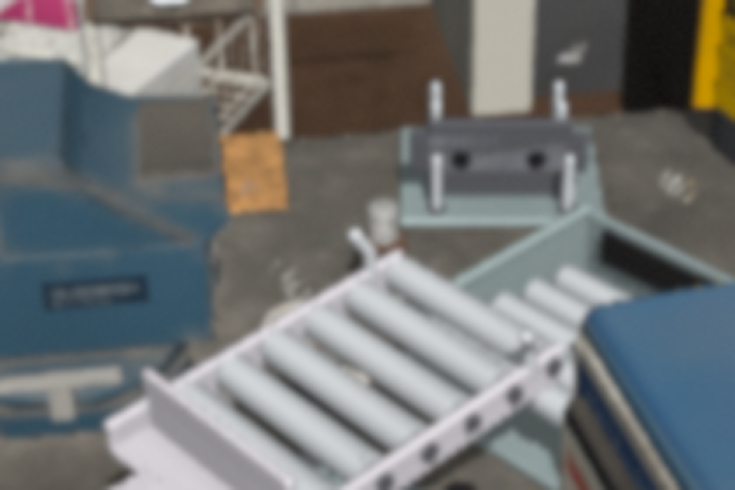

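The side crop shows only the bare plate (two holes) left in the rack. The vice hides the mat, but the gripper width of 0.176 says the pad is held. Lowering it, leaned 28.6° to the backing side.

Call:
carry_out:
  moves:
    - [0.05,0.003,-0.045,0.08,0,0.01,0.015]
    - [0.05,0.003,-0.09,0.165,0,0.01,0.015]
    - [0.05,0.003,-0.12,0.22,0,0.01,0.015]
    - [0.05,0.003,-0.128,0.234,0,0.01,0.015]
    - [0.05,0.003,-0.131,0.24,0,0.01,0.015]
    - [0.05,0.003,-0.132,0.242,0,0.01,0.015]
    - [0.05,0.003,-0.132,0.242,0,0.01,0.015]

```text
time: 5.97
tool_pos: [0.4499, 0.0328, 0.0233]
tool_rot: [0.247, 0.969, -0.013, 0.0]
contact_force: [0.1, -0.2, -2.9]
gripper_width: 0.174
```

Call:
carry_out:
  moves:
    - [0.05,0,-0.003,0.006,0,0,0]
    - [0.05,0,-0.006,0.011,0,0,0]
    - [0.05,0,-0.006,0.011,0,0,0]

```text
time: 6.22
tool_pos: [0.4499, 0.0332, 0.0182]
tool_rot: [0.247, 0.969, -0.012, 0.0]
contact_force: [1.1, 0.9, 2.4]
gripper_width: 0.173
```

Call:
carry_out:
  moves:
    - [0.33,0,0,0,0,0,0]
    - [0.33,0,0,0,0,0,0]
    - [0.33,0,0,-0.02,0,0,0]
    - [0.33,0,0,-0.06,0,0,0]
    - [0.33,0,0,-0.1,0,0,0]
    - [0.33,0,0,-0.16,0,0,0]
    - [0.33,0,0,-0.24,0,0,0]
    - [0.33,0,0,-0.3,0,0,0]

```text
time: 6.88
tool_pos: [0.4493, 0.0914, 0.124]
tool_rot: [0.247, 0.969, -0.012, -0.001]
contact_force: [0.6, -0.1, 0.5]
gripper_width: 0.332
```

Run:
```python
from h import *
t,r,s=pose(); print(t,s["contact_force"]); print(delta([.42,.06,.20],Rt=down(-.02)))
i=manip.camera_info("wrist"); np.savez("w4.npz",**i); cv2.imwrite("pics/w4.png",manip.grab_frame("wrist")[:,:,::-1])
```

```text
[0.44929132 0.09137105 0.12398829] [ 0.60987185 -0.08817741  0.50695613]
(array([-0.0706,  0.1614, -0.1288]), array([ 0.998, -0.007, -0.008]))
```

View pics/w4.png

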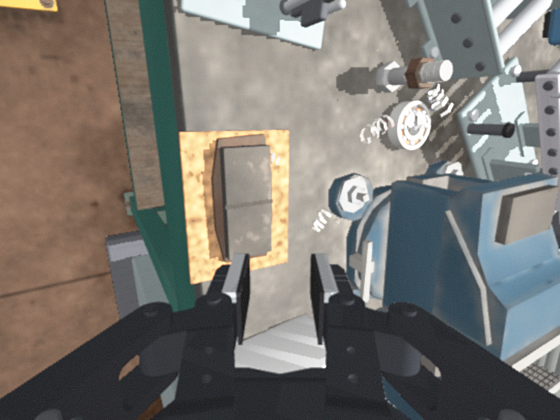

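The pad lies flat and lining up in the middle of the mat. The lining corners are at about (222,147), (269,145), (271,252) and (229,260).

Run:
```python
from h import *
i=dict(np.load("w4.npz"))
P=np.array([ray(i,p,.019)[:2] for p in [(222,147),(269,145),(271,252),(229,260)]]); print(P.round(4),P.mean(0),np.linalg.norm(np.diff(P,axis=0),axis=1))
print([ray(i,p,.003)[:2].round(4) for p in [(180,132),(289,130),(287,267),(190,283)]])
im=cv2.imread("pics/w4.png")[125:290,170:300]; cv2.imwrite("pics/w4c.png",cv2.resize(im,None,fx=3.5,fy=3.5,interpolation=cv2.INTER_CUBIC))
```

```text
[[0.4966 0.0792]
 [0.4954 0.0418]
 [0.407  0.0431]
 [0.4089 0.0801]] [0.45197385 0.06106204] [0.03737888 0.08840062 0.03708214]
[array([0.5075, 0.1039]), array([0.5044, 0.0148]), array([0.3799, 0.019 ]), array([0.3892, 0.1088])]
```

Call:
carry_out:
  moves:
    - [0.66,-0.02,0.04,-0.03,0.2,0,0]
    - [0.66,-0.04,0.08,-0.06,0.45,0,0]
    - [0.66,-0.06,0.12,-0.09,0.7,0,0]
    - [0.66,-0.07,0.16,-0.13,0.95,0,0]
    - [0.66,-0.07,0.16,-0.13,1,0,0]
    - [0.66,-0.07,0.16,-0.13,1,0,0]
    - [0.66,-0.07,0.16,-0.13,1,0,0]

```text
time: 7.52
tool_pos: [0.4199, 0.0593, 0.198]
tool_rot: [0.0, 1.0, -0.012, 0.002]
contact_force: [0.3, 0.3, 0.3]
gripper_width: 0.659
```

Run:
```python
from h import *
t,r,s=pose(); print(t,s["contact_force"],r.as_matrix().round(3).tolist())
i=manip.camera_info("wrist"); np.savez("w5.npz",**i); im=manip.grab_frame("wrist")[:,:,::-1]; cv2.imwrite("pics/w5.png",im)
c=proj(i,[.45,.06,.01]).astype(int); print(c)
x0,y0=c[0]-70,c[1]-75; print(x0,y0); cv2.imwrite("pics/w5c.png",cv2.resize(im[y0:y0+150,x0:x0+140],None,fx=4,fy=4,interpolation=cv2.INTER_CUBIC))
```

```text
[0.41989679 0.05934682 0.19796503] [0.32168369 0.30892467 0.29451727] [[1.0, -0.025, 0.003], [-0.025, -1.0, -0.0], [0.003, 0.0, -1.0]]
[277 155]
207 80
```

View pics/w5c.png

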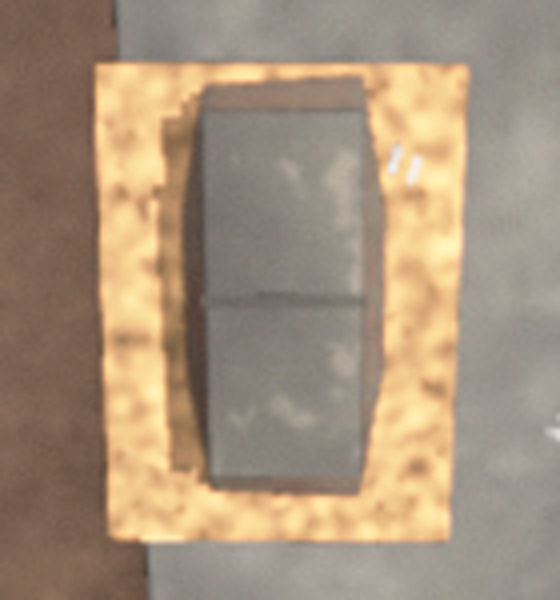

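The crop shows the pad flat on the mat, lining corners at (204,110), (361,110), (358,477) and (210,477), with the centre groove at row 300. The backing is widest at mid-length.

Run:
```python
from h import *
i=dict(np.load("w5.npz"))
P=np.array([ray(i,(207+x/4-.4,80+y/4-.4),.019)[:2] for x,y in [(204,110),(361,110),(358,477),(210,477)]]); print(P.round(4).tolist(),P.mean(0),[np.arctan2(*(P[a]-P[b])[::-1]) for a,b in((0,3),(1,2))])
c=P.mean(0); print(c,delta([*c,.03],Rt=down(-.018)))
```

```text
[[0.4959, 0.0774], [0.495, 0.0412], [0.4078, 0.0429], [0.4087, 0.0797]] [0.45183711 0.06030118] [np.float64(-0.026918512761327708), np.float64(-0.01935664749669025)]
[0.45183711 0.06030118] (array([ 0.0799, -0.0028,  0.4181]), array([ 0.   , -0.003, -0.01 ]))
```

Call:
carry_out:
  moves:
    - [0.7,0.08,-0.003,0.08,0,0,0]
    - [0.7,0.08,-0.003,0.18,0,0,0]
    - [0.7,0.08,-0.003,0.28,0,0,0]
    - [0.7,0.08,-0.003,0.38,0,0,0]
    - [0.7,0.08,-0.003,0.44,0,0,0]
    - [0.68,0.08,-0.003,0.465,0,0,0]
    - [0.66,0.08,-0.003,0.47,0,0,0]
    - [0.66,0.08,-0.003,0.47,0,0,0]

```text
time: 8.23
tool_pos: [0.4524, 0.0611, 0.0096]
tool_rot: [-0.0, 1.0, -0.011, 0.001]
contact_force: [0.7, 1.1, 0.9]
gripper_width: 0.659
```

Call:
carry_out:
  moves:
    - [0.66,0,0,0,0,0,0]
    - [0.66,0,0,0.005,0,0,0]
    - [0.66,0,0,0.01,0,0,0]
    - [0.66,0,0,0.01,0,0,0]

```text
time: 8.57
tool_pos: [0.4535, 0.0603, 0.0069]
tool_rot: [-0.0, 1.0, -0.012, 0.003]
contact_force: [0.4, -0.3, 0.2]
gripper_width: 0.66
```

Run:
```python
from h import *
t,r,s=pose(); print(t,s["contact_force"],r.as_matrix().round(3).tolist())
cv2.imwrite("pics/w6.png",manip.grab_frame("wrist")[100:,80:480,::-1])
```

```text
[0.45353382 0.06032861 0.00693576] [ 0.35594644 -0.27819584  0.23971543] [[1.0, -0.023, 0.005], [-0.023, -1.0, 0.0], [0.005, -0.001, -1.0]]
```

View pics/w6.png

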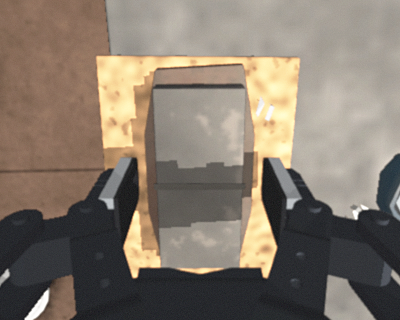

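The fingers stand astride the pad, centred on its width at the groove. Feeling down for the mat.

Call:
carry_out:
  moves:
    - [0.66,0,0,0.004,0,0,0]
    - [0.66,0,0,0.008,0,0,0]
    - [0.66,0,0,0.012,0,0,0]
    - [0.66,0,0,0.012,0,0,0]

```text
time: 8.95
tool_pos: [0.4524, 0.0603, 0.0007]
tool_rot: [-0.0, 1.0, -0.012, 0.001]
contact_force: [-0.6, -1.2, 0.8]
gripper_width: 0.661
```

Call:
carry_out:
  moves:
    - [0.66,0,0,0.004,0,0,0]
    - [0.66,0,0,0.008,0,0,0]
    - [0.66,0,0,0.008,0,0,0]

```text
time: 9.2
tool_pos: [0.4529, 0.0603, -0.0013]
tool_rot: [-0.0, 1.0, -0.012, 0.001]
contact_force: [-4.4, 0.4, 6.6]
gripper_width: 0.66
```

Call:
carry_out:
  moves:
    - [0.66,0,0,-0.007,0,0,0]
    - [0.66,0,0,-0.007,0,0,0]
    - [0.4,0,0,-0.007,0,0,0]
    - [0.4,0,0,-0.007,0,0,0]
    - [0.4,0,0,-0.007,0,0,0]
    - [0.4,0,0,-0.007,0,0,0]

```text
time: 9.7
tool_pos: [0.4533, 0.0604, 0.0015]
tool_rot: [-0.0, 1.0, -0.012, 0.002]
contact_force: [-2.0, 0.4, 5.6]
gripper_width: 0.558
```

Call:
carry_out:
  moves:
    - [0.4,0,0,-0.05,0,0,0]
    - [0.4,0,0,-0.15,0,0,0]
    - [0.4,0,0,-0.25,0,0,0]
    - [0.4,0,0,-0.35,0,0,-0.1]
    - [0.4,0,0,-0.45,0,0,-0.3]
    - [0.4,0,0.02,-0.55,0,0,-0.45]
    - [0.4,0,0.06,-0.65,0,0,-0.6]
    - [0.4,-0.02,0.12,-0.73,0,0,-0.6]

```text
time: 10.37
tool_pos: [0.443, 0.0132, 0.2941]
tool_rot: [-0.0, 0.99, 0.141, 0.002]
contact_force: [0.7, -0.1, -2.7]
gripper_width: 0.555
```

Run:
```python
from h import *
t,r,s=pose(); print(t,s["gripper_width"],r.as_matrix().round(3).tolist())
print(delta([.404,-.343,.31],Rt=down(.594)))
```

```text
[0.44301965 0.01318484 0.2941239 ] 0.5554662753813688 [[0.961, 0.278, 0.004], [0.278, -0.961, 0.001], [0.004, 0.0, -1.0]]
(array([-0.3413,  0.8282, -0.0411]), array([ 0.002, -0.009, -0.624]))
```

Call:
carry_out:
  moves:
    - [0.4,-0.04,0.1,-0.03,0,0,-0.1]
    - [0.4,-0.08,0.2,-0.03,0,0,-0.2]
    - [0.4,-0.12,0.3,-0.03,0,0,-0.3]
    - [0.4,-0.16,0.4,-0.03,0,0,-0.4]
    - [0.4,-0.2,0.5,-0.03,0,0,-0.5]
    - [0.4,-0.24,0.6,-0.03,0,0,-0.6]
    - [0.4,-0.28,0.7,-0.03,0,0,-0.62]
    - [0.4,-0.31,0.78,-0.03,0,0,-0.62]

```text
time: 11.03
tool_pos: [0.4079, -0.3191, 0.3024]
tool_rot: [-0.001, 0.957, 0.289, 0.001]
contact_force: [0.8, 0.5, -2.9]
gripper_width: 0.559
```

Call:
carry_out:
  moves:
    - [0.4,0,0,0,0,0,0]
    - [0.4,0,0,0,0,0,0]
    - [0.4,0,0,0,0,0,0]

```text
time: 11.28
tool_pos: [0.4086, -0.3171, 0.3025]
tool_rot: [-0.001, 0.957, 0.289, 0.001]
contact_force: [0.3, 0.8, -2.7]
gripper_width: 0.555
```

Run:
```python
from h import *
t,r,s=pose(); print(t,s["gripper_width"],r.as_matrix().round(3).tolist())
i=manip.camera_info("wrist"); np.savez("w7.npz",**i); im=manip.grab_frame("wrist")[:,:,::-1]
im=cv2.resize(im,(800,600),interpolation=cv2.INTER_CUBIC); cv2.imwrite("pics/w7.png",im)
print(proj(i,[.495,-.282,.097])/.7)
```

```text
[ 0.40863142 -0.31708247  0.30250056] 0.5552759856836147 [[0.833, 0.553, 0.001], [0.553, -0.833, 0.003], [0.003, -0.002, -1.0]]
[426.8804658  128.94684906]
```

View pics/w7.png

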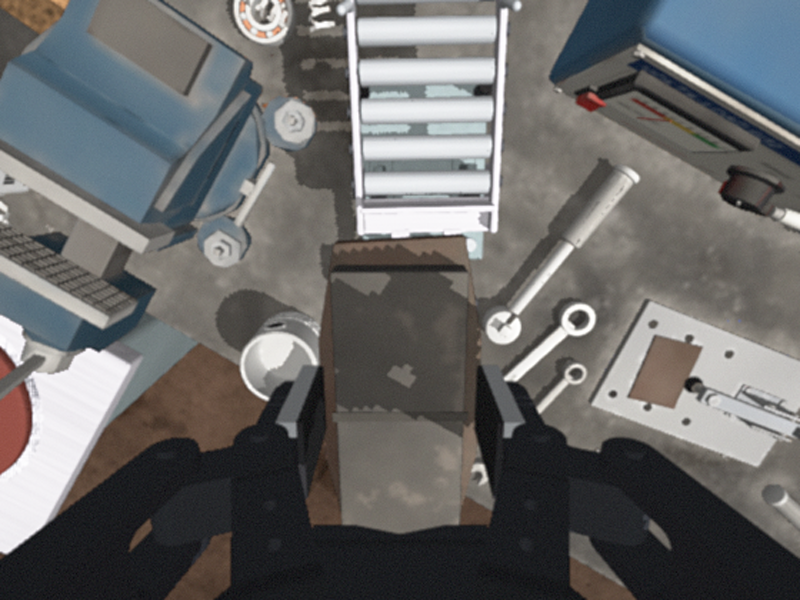

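The wrist view shows the held pad square in the grip, lining up. The tray ahead has guide pins at (346,5) and (518,4), rails at columns 357-497 on row 195, and the stop plate around rows 198-235. I'll compute the load spot and make one enlarged overlay.

Run:
```python
from h import *
i=dict(np.load("w7.npz"));f=.7
def r_(p,z): return ray(i,np.array(p)*f-.15,z)[:2]
pins=[r_(p,.121) for p in((346,5),(518,4))]; pm=np.mean(pins,0); print("pins",pins,np.linalg.norm(pins[0]-pins[1]),np.arctan2(*(pins[0]-pins[1])[::-1])-np.pi/2)
a=np.mean([r_(p,.093) for p in((357,195),(497,195))],0); b=np.mean([r_(p,.098) for p in((352,60),(507,60))],0)
ang=np.arctan2(*(b-a)[::-1]); print("centreline",a,b,ang)
A=.594; u=np.array([np.cos(A),np.sin(A)]); n=np.array([-u[1],u[0]])
L=np.array([.495,-.282]); print("load from pins",pm-.071*u," lateral offset of a,b vs L:",(a-L)@n,(b-L)@n,(pm-L)@n)
im=cv2.imread("pics/w7.png"); s=4; x0,y0,w,h=335,0,195,150
y0=110
c=cv2.resize(im[y0:y0+h,x0:x0+w],None,fx=s,fy=s,interpolation=cv2.INTER_CUBIC)
def P(x,y,z): 
    q=L+x*u+y*n; return np.array(proj(i,[*q,.097+.06*x+z]))/f
for x,z,col in((-.054,.016,(0,0,255)),(-.054,0,(0,200,0)),(0,0,(255,0,0))):
    p,q=[(((P(x,y,z)-[x0,y0])*s)).astype(int) for y in(-.045,.045)]; cv2.line(c,p.tolist(),q.tolist(),col,1); print(x,z,p/s+[x0,y0],q/s+[x0,y0])
cv2.imwrite("pics/w7c.png",c); print(c.shape)
```

```text
pins [array([ 0.52421219, -0.20151537]), array([ 0.58147443, -0.2870748 ])] 0.10295329017848388 0.5898017850394237
centreline [ 0.45826519 -0.30736316] [ 0.53131321 -0.25892338] 0.5855449093059695
load from pins [ 0.494005   -0.28403239]  lateral offset of a,b vs L: -0.0004589184095991827 -0.0011999935884123316 -0.0011273752860085189
-0.054 0.016 [492.   209.75] [362.25 210.75]
-0.054 0 [488.   207.25] [364.  208.5]
0 0 [492.25 128.25] [361.25 129.5 ]
(600, 780, 3)
```

View pics/w7c.png

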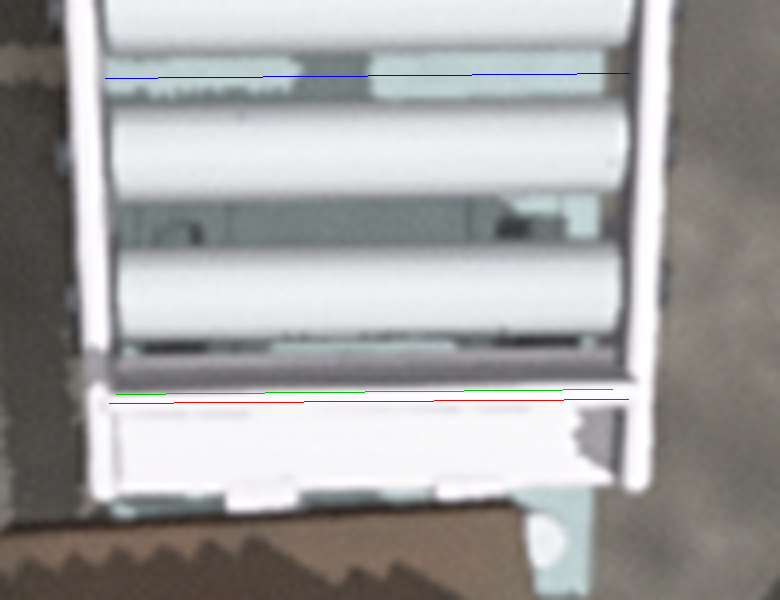

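The stop plate's top front edge shows at row 383 against the predicted 402, so it sits about 3 mm farther ahead than I estimated. I'll check the pad in the grip and compute the target.

Run:
```python
from h import *
i=dict(np.load("w7.npz"));f=.7
t,r,s=pose()
for n,p,z in(("lining front",(400,268),.320),("backing front",(400,238),.310),("groove",(400,415),.320)): print(n,r.inv().apply(ray(i,np.array(p)*f-.15,z)-t))
A=.589; x=np.array([np.cos(A),np.sin(A),.06]); x/=np.linalg.norm(x); y=np.cross([0,0,-1],x); y/=np.linalg.norm(y); RT=R.from_matrix(np.array([x,y,np.cross(x,y)]).T)
T=[.5005,-.2793]
for z in(.13,.098): print(z,delta([*T,z],Rt=RT))
```

```text
lining front [ 0.04322315  0.00055275 -0.01692244]
backing front [ 0.04967939  0.00055562 -0.00690434]
groove [-0.00104746  0.00047197 -0.01704625]
0.13 (array([0.2409, 0.0496, 0.433 ]), array([-0.001,  0.114, -0.004]))
0.098 (array([0.2407, 0.0497, 0.513 ]), array([-0.001,  0.114, -0.004]))
```

Call:
carry_out:
  moves:
    - [0.4,0.08,0.0165,0.03,0,0.04,0]
    - [0.4,0.16,0.033,0.08,0,0.08,0]
    - [0.4,0.22,0.045,0.16,0,0.114,0]
    - [0.4,0.24,0.05,0.26,0,0.114,0]
    - [0.4,0.24,0.05,0.36,0,0.114,0]
    - [0.4,0.24,0.05,0.42,0,0.114,0]
    - [0.4,0.24,0.05,0.433,0,0.114,0]
    - [0.4,0.24,0.05,0.433,0,0.114,0]

```text
time: 12.0
tool_pos: [0.4995, -0.2784, 0.1287]
tool_rot: [-0.01, 0.957, 0.29, 0.027]
contact_force: [-0.4, -0.7, -2.9]
gripper_width: 0.554
```

Call:
carry_out:
  moves:
    - [0.4,0,0,0,0,0,0]
    - [0.4,0,0,0,0,0,0]

```text
time: 12.17
tool_pos: [0.5023, -0.2817, 0.1347]
tool_rot: [-0.006, 0.957, 0.289, 0.03]
contact_force: [-0.0, -0.4, -2.9]
gripper_width: 0.56
```

Run:
```python
from h import *
t,r,s=pose(); print(t,s["gripper_width"],s["contact_force"])
A=.589; x=np.array([np.cos(A),np.sin(A),.06]); x/=np.linalg.norm(x); y=np.cross([0,0,-1],x); y/=np.linalg.norm(y); RT=R.from_matrix(np.array([x,y,np.cross(x,y)]).T)
print(delta([.5005,-.2793,.100],Rt=RT))
i=manip.camera_info("side"); c=proj(i,[.49,-.285,.11]); print(c)
im=manip.grab_frame("side")[:,:,::-1]; cv2.imwrite("pics/s8.png",cv2.resize(im[150:340,170:420],None,fx=3.1,fy=3.1,interpolation=cv2.INTER_CUBIC))
```

```text
[ 0.50234139 -0.28172577  0.13466267] 0.5602600396442314 [-0.04930069 -0.36405206 -2.87497682]
(array([-0.0058, -0.0082,  0.0864]), array([ 0.013, -0.003, -0.003]))
[276.62111462 255.73819935]
```

View pics/s8.png

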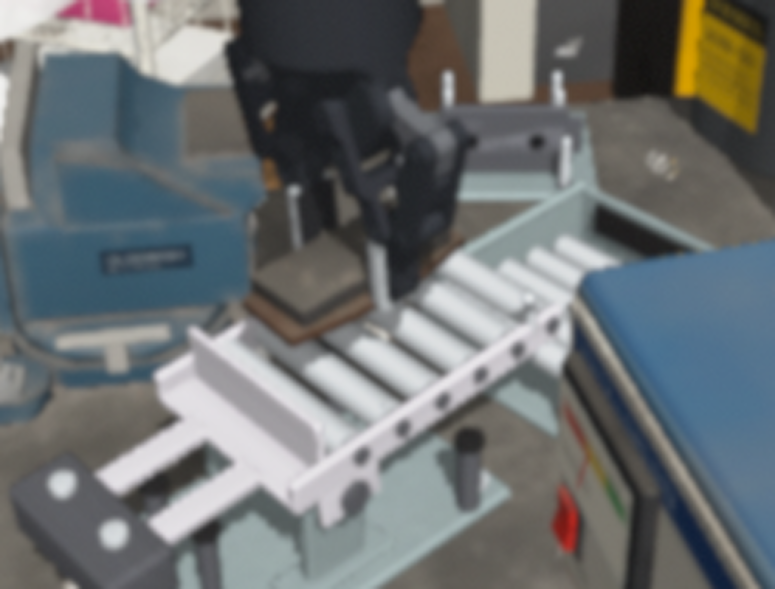

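The side crop shows the pad above the tray and level with its lean. The pad's rear lower corner is near (297,342), and the stop plate's top edge runs from (190,330) to (325,440). I'll compare these with the projected model before lowering.

Run:
```python
from h import *
i=manip.camera_info("side"); t,r,s=pose()
q=lambda p:((proj(i,p)-[170,150])*3.1).round(0)
pad=lambda x,y,z: t+r.apply([x-.0013,y,z-.0015])
print("pad rear bottom corners (half-width 20)",q(pad(-.052,.020,0)),q(pad(-.052,-.020,0)),"front",q(pad(.052,.02,0)),"lining rear top",q(pad(-.044,.019,-.016)),q(pad(-.044,-.019,-.016)))
A=.589;u=np.array([np.cos(A),np.sin(A)]);n=np.array([-u[1],u[0]])
for L in([.4977,-.2802],[.495,-.283]):
    L=np.array(L); T=lambda x,y,z:np.array([*(L+x*u+y*n),.097+.06*x+z])
    print(L,"stop top",q(T(-.054,.045,.016)),q(T(-.054,-.045,.016)),"lip rail ends",q(T(.091,-.05,-.002)),"pins top",q(T(.071,-.051,.02)),q(T(.071,.051,.02)))
```

```text
pad rear bottom corners (half-width 20) [290. 350.] [235. 309.] front [466. 246.] lining rear top [299. 312.] [246. 274.]
[ 0.4977 -0.2802] stop top [195. 324.] [316. 420.] lip rail ends [559. 306.] pins top [533. 288.] [388. 200.]
[ 0.495 -0.283] stop top [189. 328.] [310. 425.] lip rail ends [555. 310.] pins top [529. 292.] [384. 203.]
```

Run:
```python
import cv2
im=cv2.imread("pics/s8.png"); cv2.imwrite("pics/s8c.png",cv2.resize(im[220:500,130:420],None,fx=2.1,fy=2.1,interpolation=cv2.INTER_CUBIC))
```

```text
(no output)
```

View pics/s8c.png

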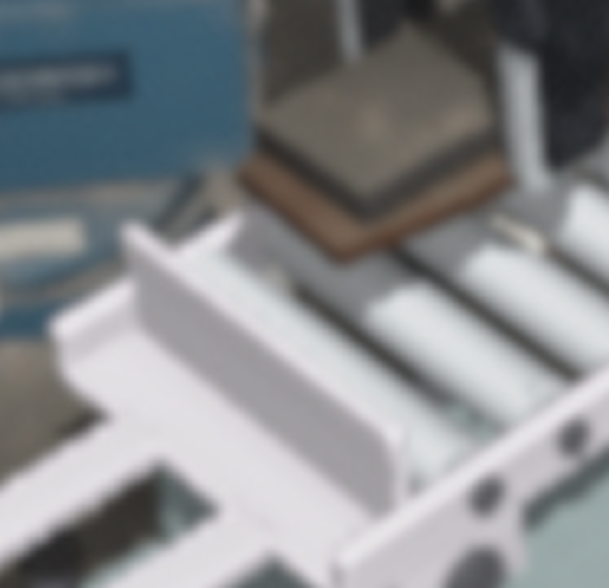

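The enlarged crop puts the stop plate's top edge where the model has it within 1-2 mm. The pad's rear corner at (340,260) is about 2-3 mm farther ahead than modelled, so the rear gap will be a few millimetres. Lowering to just above the rollers.

Call:
carry_out:
  moves:
    - [0.4,-0.004,-0.004,0.03,0.006,0,0]
    - [0.4,-0.008,-0.008,0.06,0.012,0,0]
    - [0.4,-0.008,-0.008,0.076,0.012,0,0]
    - [0.4,-0.008,-0.008,0.08,0.012,0,0]
    - [0.4,-0.008,-0.008,0.08,0.012,0,0]
    - [0.4,-0.008,-0.008,0.08,0.012,0,0]

```text
time: 12.72
tool_pos: [0.4977, -0.2789, 0.0987]
tool_rot: [-0.011, 0.957, 0.289, 0.028]
contact_force: [-0.4, 0.1, -2.3]
gripper_width: 0.556
```

Run:
```python
from h import *
t,r,s=pose(); print(t,s["gripper_width"],s["contact_force"])
A=.589; x=np.array([np.cos(A),np.sin(A),.06]); x/=np.linalg.norm(x); y=np.cross([0,0,-1],x); y/=np.linalg.norm(y); RT=R.from_matrix(np.array([x,y,np.cross(x,y)]).T)
print(delta([.4997,-.2799,.097],Rt=RT))
```

```text
[ 0.49768434 -0.27887595  0.09867445] 0.556002296372027 [-0.44420509  0.08263168 -2.30958329]
(array([0.0025, 0.0049, 0.0043]), array([-0.01 ,  0.001, -0.005]))
```

Call:
carry_out:
  moves:
    - [0.4,0.0025,0.004,0.002,-0.01,0,0]
    - [0.4,0.0025,0.004,0.004,-0.01,0,0]
    - [0.4,0.0025,0.004,0.004,-0.01,0,0]

```text
time: 12.97
tool_pos: [0.4999, -0.2798, 0.0978]
tool_rot: [-0.008, 0.957, 0.289, 0.029]
contact_force: [0.0, 0.3, -3.0]
gripper_width: 0.555
```

Call:
carry_out:
  moves:
    - [0.4,0,0,0.003,0,0,0]
    - [0.4,0,0,0.006,0,0,0]
    - [0.4,0,0,0.006,0,0,0]

```text
time: 13.22
tool_pos: [0.4998, -0.2797, 0.0952]
tool_rot: [-0.008, 0.957, 0.289, 0.029]
contact_force: [-0.1, -0.3, -1.5]
gripper_width: 0.556
```

Call:
carry_out:
  moves:
    - [0.72,0,0,0,0,0,0]
    - [0.72,0,0,0,0,0,0]
    - [0.72,0,0,-0.03,0,0,0]
    - [0.72,0,0,-0.1,0,0,0]
    - [0.72,0,0,-0.2,0,0,0]
    - [0.72,0,0,-0.3,0,0,0]
    - [0.72,0,0,-0.4,0,0,0]
    - [0.72,0,0,-0.4,0,0,0]

```text
time: 13.88
tool_pos: [0.4951, -0.2878, 0.2677]
tool_rot: [-0.001, 0.957, 0.289, 0.034]
contact_force: [0.8, -0.9, 1.1]
gripper_width: 0.721
```

Call:
carry_out:
  moves:
    - [0.72,0,0,0,0,0,0]
    - [0.72,0,0,0,0,0,0]
    - [0.72,0,0,0,0,0,0]
    - [0.72,0,0,0,0,0,0]
    - [0.72,0,0,0,0,0,0]
    - [0.72,0,0,0,0,0,0]
    - [0.72,0,0,0,0,0,0]
    - [0.72,0,0,0,0,0,0]

```text
time: 14.55
tool_pos: [0.4916, -0.2847, 0.2543]
tool_rot: [-0.009, 0.957, 0.289, 0.028]
contact_force: [0.0, 0.1, 0.3]
gripper_width: 0.72
```

Call:
carry_out:
  moves:
    - [0.72,0,0,0,0,0,0]
    - [0.72,0,0,0,0,0,0]
    - [0.72,0,0,0,0,0,0]
    - [0.72,0,0,0,0,0,0]
    - [0.72,0,0,0,0,0,0]
    - [0.72,0,0,0,0,0,0]
    - [0.72,0,0,0,0,0,0]
    - [0.72,0,0,0,0,0,0]

```text
time: 15.22
tool_pos: [0.4917, -0.2848, 0.2548]
tool_rot: [-0.009, 0.957, 0.289, 0.029]
contact_force: [-0.3, 0.2, -0.2]
gripper_width: 0.72
```

Call:
carry_out:
  moves:
    - [0.72,0,0,0,0,0,0]
    - [0.72,0,0,0,0,0,0]
    - [0.72,0,0,0,0,0,0]
    - [0.72,0,0,0,0,0,0]
    - [0.72,0,0,0,0,0,0]
    - [0.72,0,0,0,0,0,0]
    - [0.72,0,0,0,0,0,0]
    - [0.72,0,0,0,0,0,0]

```text
time: 15.88
tool_pos: [0.4917, -0.2848, 0.2548]
tool_rot: [-0.009, 0.957, 0.289, 0.029]
contact_force: [0.1, 0.7, 0.5]
gripper_width: 0.719
```

Run:
```python
from h import *
print(pose()[2]["contact_force"])
a=manip.grab_frame("wrist")[:,:,::-1]; b=manip.grab_frame("side")[:,:,::-1]
cv2.imwrite("pics/end.png",np.vstack([a[:300],b[110:400]]))
```

```text
[0.08209938 0.72919652 0.51383556]
```

View pics/end.png

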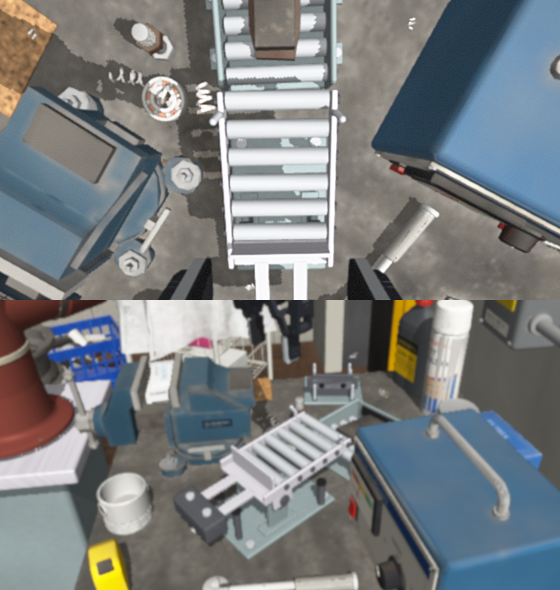

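The wrist view shows the pad in the lane, lining up, with its rear edge at row 57. The tray is empty and swung back, and the side view shows the tray at rest and the bare plate still in the rack. I'll do a numeric check that the pad is at the end stop and at rest, then hand in.

Call:
carry_out:
  moves:
    - [0.72,0,0,0,0,0,0]
    - [0.72,0,0,0,0,0,0]
    - [0.72,0,0,0,0,0,0]
    - [0.72,0,0,0,0,0,0]
    - [0.72,0,0,0,0,0,0]
    - [0.72,0,0,0,0,0,0]

```text
time: 16.48
tool_pos: [0.4917, -0.2848, 0.2548]
tool_rot: [-0.009, 0.957, 0.289, 0.029]
contact_force: [0.3, 0.6, -0.5]
gripper_width: 0.715
```

Run:
```python
from h import *
i=manip.camera_info("wrist"); a=manip.grab_frame("wrist")[:,:,::-1]
old=cv2.imread("pics/end.png")[:300]
print("wrist change max",cv2.absdiff(a[:300],old)[:270,150:380].max(), "mean",cv2.absdiff(a[:300],old)[:270,150:380].mean())
p=ray(i,(275,60),.044)[:2]; A=.594;u=np.array([np.cos(A),np.sin(A)]); C=np.array([.6328,-.1831])
print("pad rear rel. lane centre",(p-C)@u,"lat",(p-C)@[-u[1],u[0]])
lip=ray(i,(275,92),.102)[:2]; print("tray lip rel. lane centre",(lip-C)@u)
t=manip.grab_frame("top")[:,:,::-1]; n=cv2.imread("pics/topraw.png"); ti=manip.camera_info("top")
d=cv2.absdiff(t,n).max(2); c=proj(ti,[*C,.05]); print("lane centre px",c)
print("rack region right (plate) diff", d[135:195,208:232].mean())
q=[(k,t[tuple(np.round(proj(ti,[*(C+k*.001*u),.055])).astype(int)[::-1])].tolist()) for k in range(-65,70,6)]; print(q)
```

```text
wrist change max 32 mean 1.6354911433172303
pad rear rel. lane centre -0.041111898370057444 lat -0.0018307896195399308
tray lip rel. lane centre -0.07762220545993595
lane centre px [309.50989667 165.18804727]
rack region right (plate) diff 19.313194444444445
[(-65, [170, 178, 177]), (-59, [216, 217, 218]), (-53, [248, 248, 248]), (-47, [162, 164, 163]), (-41, [114, 121, 127]), (-35, [81, 95, 118]), (-29, [112, 125, 136]), (-23, [114, 128, 139]), (-17, [116, 131, 143]), (-11, [119, 134, 147]), (-5, [111, 124, 134]), (1, [106, 117, 128]), (7, [101, 114, 122]), (13, [99, 111, 120]), (19, [102, 115, 125]), (25, [100, 112, 122]), (31, [102, 114, 124]), (37, [105, 117, 128]), (43, [105, 119, 129]), (49, [101, 112, 122]), (55, [66, 78, 94]), (61, [55, 58, 60]), (67, [180, 185, 175])]
```

```bash
python3 -c "
from plant import manip
print(manip.job_done(), manip.state()['time'])"
```

```text
the job is handed in; nothing more can be done
the job is handed in; nothing more can be done
```

The brake pad is in the receiving lane, lining up against the end stop. The tray is empty and back at rest, and the bare plate is still standing in the rack. The job is handed in at about 16.6 s of the 54 s allowed.

**What I did:** I lifted the pad out of the rack by its thickness and lowered its edge onto the mat, leaned 28.6° to the backing side. When I let go, it fell flat with the lining up. I then took it across its width and set it on the rollers a few millimetres in front of the stop plate. I let go and raised the gripper; the tray tipped under the pad's weight and the pad ran off.

**Last checks:**
- **Pad position:** in the top view the pad covers about -43 to +59 mm along the lane, and the end stop is at +59 mm. It is about 2 mm off the lane's centre line.
- **At rest:** two wrist pictures about 0.7 s apart showed no movement of the pad or tray, and the arm was in free air reading under 1 N.
- **Bare plate:** the final side picture shows it still in the rack. A rough before-and-after comparison of that spot was not zero (mean 19 grey levels); I took it for lighting or shadow after the pad left and did not look further.

**What did not go cleanly:**
- My first grip in the rack was about 11 mm too high, so I opened, went lower and gripped again.
- Two estimates of the load spot differed by about 5 mm. I used the one from the stop plate.
- I viewed 13 pictures against the budget of 10.

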